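# Load the bench centrifuge in balance and hood it

## Robot

A 6-joint arm with a two-finger parallel gripper is mounted at the origin on a cart in front of the work surface, level with it; the furniture and walls round the work are solid. World frame = base frame: x ahead of the robot, y to its left, z up, the work surface at z = 0. Lengths are in m, angles in rad, forces in N, time in s.
With the tool pointing down it reaches from about 0.35 to 1 m from the base axis. Payload 7.1 kg.
Tool frame: the origin (TCP) lies between the finger pads; the fingertips stand 8 mm ahead of it and the grasp point (between the pads) lies 11 mm behind it; z points along the fingers, y is the line along which they close (so a half turn about z gives the same grasp; the last joint's range is limited). The gripper opens to 85 mm and grips with 20 to 120 N. Pads are 22 mm wide; open, the fingers measure 114 mm over their backs; the gripper's body (76 mm by 85 mm) begins 54 mm behind the grasp point. The pads swing forward as they close: fully open they stand 13 mm farther back than shut.
Start: joints at [-1.309, 0.423, 1.63, -0, 1.089, -0.019], TCP at [0.173, -0.6, 0.211] pointing down, gripper open.
Joint ranges: [-3, 3], [-0.9, 2.11], [0.09, 2.58], [-1.31, 4.45], [0.11, 2.69], [-2.54, 2.54]. Speed limits (rad/s): [2.39, 2.39, 3.01, 3.14, 3.14, 3.14].

## Interface

Orientations are given as a unit quaternion [w, x, y, z].
In Python, from rig import env, imaging gives the robot as it stands.
- The arm moves only by the tool drive_tool, never from a script. Its argument "commands" is one flat list of numbers, 4 for each row, row after row: the shift along the tool's x, y, z scaled (see below), then the turn about the tool's z scaled (see below). A call has 1 to 20 rows; each row shifts and turns the commanded pose from where the row before left it, along the tool's axes as they then stand; what a row does not reach is not made up. The controller multiplies each number of a shift by 500 mm and each number of a turn by 5 degrees. A row lasts 1/12 s, in which the tool goes at most 41.7 mm and 7.16 degrees, less where a joint would pass 70% of its speed; a pose out of reach is approached as far as the arm can. A call with a number of a shift or a turn outside -1 to 1 is refused whole. A call with a gripper value outside its range is refused whole. "fingers" is the closure, from -1 (fully open) to 1 (shut), so that 0 is half open, set as the call begins (left out, the last holds). The fingers move at their own pace and stop on an object; "newtons" is the grip in N (left out, the last holds). Time passes only in rows, so rows that do not move let the fingers close. It gives the time, the measured TCP pose, the force, the opening and the grip force at its end, in the units of the state.
- env.get_obs(): the state, without advancing time (a new reading comes with each control period).
- imaging.capture(name): name is "side" or "top" or "wrist"; returns (picture, depth): 480x640x3 uint8, red, green, blue; 480x640 float32, m along the optical axis (not along the pixel's ray), 0 where there is no reading.
- imaging.get_calibration(name): a dict with "fx", "fy", "cx", "cy" (pixels), "T" (4x4, takes a point from camera to world coordinates). Camera axes: x right, y down, z forward; pixel columns grow to the right and rows downward; lengths in m; the calibration is good to about 2 mm. A picture is of the moment at which its call begins: read the wrist's pose just before it. get_calibration takes no time and is no camera call; for the wrist camera it gives the pose at the moment of the call.
- env.finish_job(): hands the job in; it is judged then, once.
The state is a dict: "clock": time; "qpos": joint angles; "qvel": joint speeds; "joint_torque": joint torques, N m; "tcp_pos": TCP position; "orientation": TCP orientation; "contact_force": force on the tool from outside, world axes, zero at the start; "ft_torque": the same for the moment, N m; "grip_width": finger opening in m; "gripper_force": force on a finger pad.
Only numpy, scipy, OpenCV 4.12 (cv2) and the standard library are available. Lean on these libraries where they do the work, as an engineer would, in place of code of your own. Each camera call takes 0.05 s, during which the arm holds its last target. There are 200 camera calls.

## Task

Get the centrifuge ready to spin: stand the two small brown bottles from the middle of the bench (not the one at the back by the slide box) in the two wide buckets of its rotor and the two little screw-cap vials in the two narrow, rubber-lined ones, so that like sits opposite like, each down on the bucket's floor and never laid over on the way. Then put the clear hood over the loaded rotor, fully down on the housing around its collar. Leave the larger white bottle and the open glass jar that stand among them where they are.

Things in the scene. Friction and masses are not known exactly. Their poses are not given: they have to be found in the camera images.
- centrifuge: Grey bench centrifuge, a fixed box 62 mm high, controls along its front top edge. Origin on the rotor axis at bench height, z up; the box spans x -134 to +102, y -100 to +100 mm. On its flat top (z 62 mm) a round aluminium collar, concentric with the rotor, radius 79 mm, 7 mm high, bevelled, locates the hood.
- rotor: Rotor with four metal buckets; it can be nudged round (0.02 N m friction) and starts at any angle. Origin on its axis 72 mm above the bench, z up. Bucket centres 48 mm from the axis: the wide pair at its +x and -x (bore 42, rim 49 mm), the narrow black-rubber-lined pair at +y and -y (bore 28, rim 34 mm). Flat floors 3 mm, rims 26 mm above the origin; outside 54 mm. Hub 36 mm wide, 26 mm high.
- hood: Loose round clear hood with a steel band at its foot, open below: outside diameter 176, inside 168, height 92 mm, with a black upright knob 26 mm in diameter on top (92 to 122 mm above the foot). About 0.2 kg. Origin at the centre of its foot, z up. Fitted, its foot rests on the housing's flat top, 62 mm above the bench, round the collar with 5 mm to spare all round.
- bottle_1: Small brown bottle with a black ribbed cap, 33 mm in diameter, 68 mm high; the cap is 20 mm in diameter and takes the top 16 mm (52 to 68 mm), sloping shoulder below it. 0.06 kg. Origin at the centre of its underside, z up. It has an identical twin; either may go in either bucket that fits it.
- bottle_2: The twin of bottle_1, the same in every way.
- vial_1: Little clear sample vial with a white screw cap, straight-sided, 20 mm in diameter, 48 mm high, cap on the top 12 mm. 0.022 kg. Origin at the centre of its underside, z up. It has an identical twin; either may go in either bucket that fits it.
- vial_2: The twin of vial_1, the same in every way.
- white_bottle: Larger pale bottle with a blue cap, 41 mm in diameter, 80 mm high; a bystander among the bottles. Origin at the centre of its underside, z up.
- glass_jar: Open clear glass jar, 41 mm in diameter, 52 mm high, empty; a bystander among the bottles. Origin at the centre of its underside, z up.
There are look-alikes about, which are no part of the job. What is shaped like the bottle_1 but yellow is not meant.

How it is judged:
By the outcome, as a careful person would: the job done as asked, in the order asked, and still so for the second after the job is handed in, with the robot touching nothing.
It also fails if it takes over 120 s, if anything falls off the work surface, if the arm or the gripper's body presses on something with over 40 N, if the wrist force passes 120 N, or if a joint passes its speed limit or range.

## Working session

There is one attempt and no reset: what is moved stays moved. The work goes in short steps, Python scripts to look and compute and a tool call to move; the robot and the scene stay as the last step left them, time stands still between calls to the robot, and variables do not carry over. Pictures are saved under pics/ and viewed, at most 14 in all, crops included, and the job is handed in when it is done.

Besides the shell and the picture viewer there is one more tool, called after "Emit:" as a command line: name --argument value ..., lists and objects as JSON in quotes. drive_tool: Moves the arm, as the interface text tells. Its arguments: {"type":"object","properties":{"commands":{"type":"array"},"fingers":{"type":"number"},"newtons":{"type":"number"}},"required":["commands"]}

```bash
mkdir -p pics; ls
python3 - <<'E'
from rig import env, imaging
import cv2, numpy as np
for n in ("top","side"):
    p,d=imaging.capture(n); c=imaging.get_calibration(n)
    cv2.imwrite(f"pics/{n}0.png",p[:,:,::-1]); np.savez(f"{n}0.npz",d=d,p=p,K=[c[k] for k in("fx","fy","cx","cy")],T=c["T"])
    print(n,[c[k] for k in("fx","fy","cx","cy")],np.round(c["T"],3).tolist())
print(env.get_obs())
E
```

```text
pics
top [600.9850296287457, 600.9850296287457, 315.8833912777034, 250.96675803076573] [[-0.009, -0.987, 0.161, 0.378], [-1.0, 0.011, 0.009, -0.003], [-0.011, -0.16, -0.987, 1.378], [0.0, 0.0, 0.0, 1.0]]
side [435.4447352372778, 435.4447352372778, 316.8875069184591, 233.1053310665538] [[0.993, -0.04, 0.11, 0.504], [-0.117, -0.321, 0.94, -0.818], [-0.002, -0.946, -0.324, 0.373], [0.0, 0.0, 0.0, 1.0]]
{'clock': 0.1, 'qpos': array([-1.30900951e+00,  4.23782045e-01,  1.63061514e+00,  2.49001982e-05,
        1.08862600e+00, -1.90109583e-02]), 'qvel': array([-0.00092981, -0.00088994, -0.00317182, -0.00022721,  0.00068957,
       -0.00242085]), 'joint_torque': array([-1.76572635e-04, -5.58425295e+01, -2.82446015e+01, -7.39435563e-05,
        3.01137508e-03,  1.75852352e-05]), 'tcp_pos': array([ 0.17308836, -0.59999944,  0.21071184]), 'orientation': array([-7.11333121e-04,  9.90160811e-01,  1.39932330e-01, -7.56656013e-05]), 'contact_force': array([-0.88060138,  0.92651868, -0.26113981]), 'ft_torque': array([ 0.02756378,  0.04283662, -0.03983668]), 'gripper_force': 0.0, 'grip_width': 0.08551216058280471}
```

View pics/top0.png

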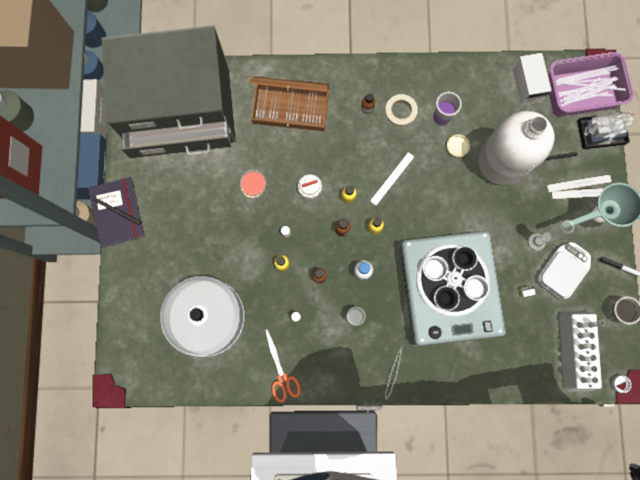

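View pics/side0.png

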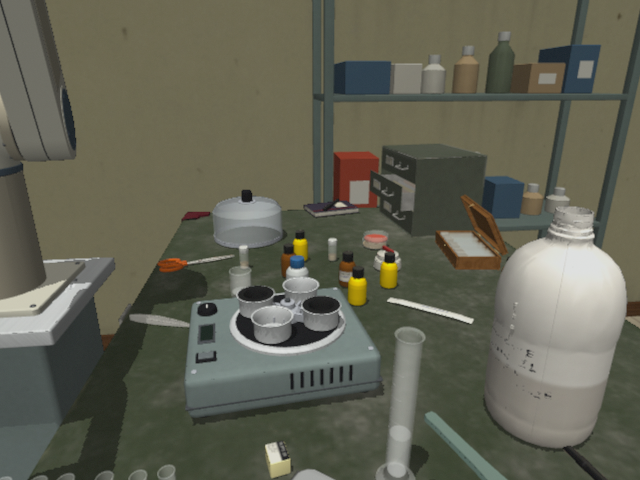

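Brown candidates: (343,227), (319,275) mid-bench, and (368,103) by the slide box (excluded). The yellow ones at (349,193), (376,225), (281,263) are look-alikes. Vials are at (285,231) and (295,317). I'll confirm these in a crop.

```bash
cat > h.py <<'E'
import numpy as np
def load(n):
    z=np.load(n+".npz"); return z["p"],z["d"],z["K"],z["T"]
def onplane(K,T,u,v,z):
    r=T[:3,:3]@np.array([(u-K[2])/K[0],(v-K[3])/K[1],1]); t=(z-T[2,3])/r[2]
    return T[:3,3]+t*r
def cloud(d,K,T):
    v,u=np.indices(d.shape); P=np.stack([(u-K[2])/K[0]*d,(v-K[3])/K[1]*d,d],-1)
    return P@T[:3,:3].T+T[:3,3]
E
python3 - <<'E'
import cv2,numpy as np
from h import *
p,d,K,T=load("top0")
a=cv2.resize(p[180:335,265:405],None,fx=4,fy=4,interpolation=cv2.INTER_CUBIC)[:600]
b=cv2.resize(p[225:350,395:515],None,fx=4.8,fy=4.8,interpolation=cv2.INTER_CUBIC)
cv2.imwrite("pics/ca.png",a[:,:,::-1]);cv2.imwrite("pics/cb.png",b[:,:,::-1])
W=cloud(d,K,T)
for n,u,v,z in [("b1",343,227,.068),("b2",319,275,.068),("v1",285,231,.048),("v2",295,317,.048),("white",364,269,.08),("jar",356,316,.052),("hoodknob",197,314,.122),("y",281,263,.068)]:
    print(n,onplane(K,T,u,v,z).round(3), W[v,u].round(3))
E
```

```text
b1 [ 0.644 -0.051  0.068] [ 0.645 -0.051  0.067]
b2 [0.538 0.003 0.068] [0.538 0.003 0.065]
v1 [0.641 0.079 0.048] [0.64  0.079 0.053]
v2 [0.447 0.057 0.048] [0.448 0.057 0.046]
white [ 0.548 -0.095  0.08 ] [ 0.548 -0.095  0.08 ]
jar [ 0.448 -0.077  0.052] [ 0.451 -0.08   0.006]
hoodknob [0.452 0.258 0.122] [0.452 0.259 0.119]
y [0.565 0.087 0.068] [0.565 0.087 0.068]
```

View pics/ca.png

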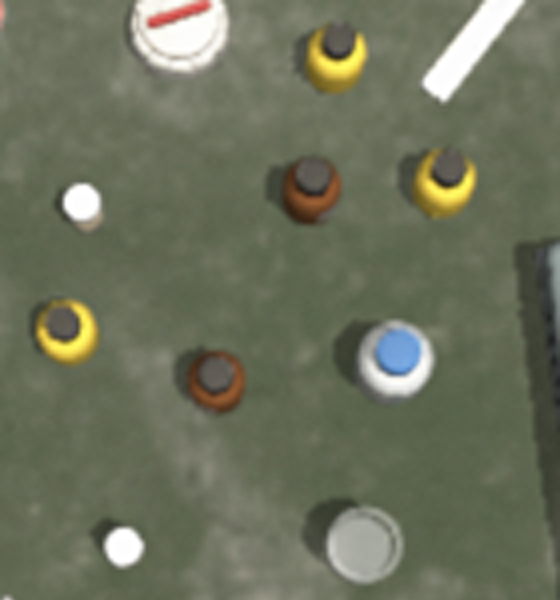

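View pics/cb.png

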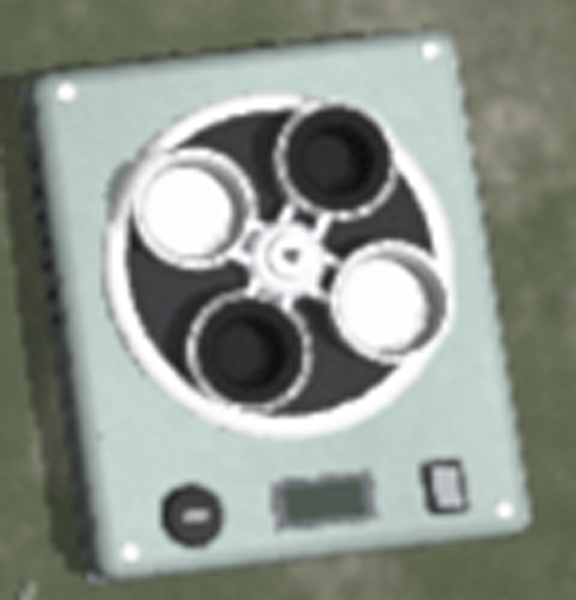

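Run:
```python
from h import *
p,d,K,T=load("top0")
f=lambda x,y,s,u0,v0:((x+.5)/s-.5+u0,(y+.5)/s-.5+v0)
for n,x,y,z in [("b1",313,177,.068),("b2",216,374,.068),("v1",82,203,.048),("v2",123,547,.048)]:
    print(n,onplane(K,T,*f(x,y,4,265,180),z).round(4))
for n,x,y in [("wA",194,208),("wB",388,303),("nC",335,160),("nD",249,350),("hub",290,255)]:
    print(n,onplane(K,T,*f(x,y,4.8,395,225),.098).round(4))
# hood knob & hub via depth
W=cloud(d,K,T); m=(W[...,2]>.112)&(W[...,2]<.135)&(abs(W[...,0]-.452)<.04)&(abs(W[...,1]-.258)<.04)
print("knob",W[m].mean(0),m.sum())
m=(W[...,2]>.09)&(W[...,2]<.105)&(abs(W[...,0]-.53)<.1)&(abs(W[...,1]+.28)<.1)
q=W[m]; print("rims",(q.max(0)+q.min(0))/2,q.mean(0))
# hood circle at top rim
```

```text
b1 [ 0.6515 -0.0511  0.068 ]
b2 [0.5418 0.0039 0.068 ]
v1 [0.6422 0.0787 0.048 ]
v2 [0.4488 0.0562 0.048 ]
wA [ 0.5466 -0.2458  0.098 ]
wB [ 0.5032 -0.33    0.098 ]
nC [ 0.5676 -0.3097  0.098 ]
nD [ 0.4829 -0.2675  0.098 ]
hub [ 0.525  -0.2876  0.098 ]
knob [0.45300729 0.26287202 0.12003124] 130
rims [ 0.52631978 -0.28850475  0.09745239] [ 0.52622944 -0.28993978  0.09635014]
```

Emit:
drive_tool --commands '[0,0,0,0.8,0,0,0,0.8,0,0,0,0.8,0,0,0,0.8]' --fingers -0.3 --newtons 25

```text
clock: 0.43
tcp_pos: [0.1731, -0.6002, 0.2109]
orientation: [-0.0, 1.0, -0.001, -0.0]
contact_force: [-0.5, 0.8, -0.4]
grip_width: 0.0553
gripper_force: 0.0
```

Emit:
drive_tool --commands '[0.0369,-0.0604,0,0,0.0369,-0.0604,0,0,0.0369,-0.0604,0,0,0.0369,-0.0604,0,0,0.0369,-0.0604,0,0,0.0369,-0.0604,0,0,0.0369,-0.0604,0,0,0.0369,-0.0604,0,0,0.0369,-0.0604,0,0,0.0369,-0.0604,0,0,0.0369,-0.0604,0,0,0.0369,-0.0604,0,0,0.0369,-0.0604,0,0,0.0369,-0.0604,0,0,0.0369,-0.0604,0,0,0.0369,-0.0604,0,0,0.0369,-0.0604,0,0,0.0369,-0.0604,0,0,0.0369,-0.0604,0,0,0.0369,-0.0604,0,0]'

```text
clock: 2.1
tcp_pos: [0.5417, 0.0059, 0.2112]
orientation: [0.0, 1.0, 0.001, -0.0]
contact_force: [0.7, 0.3, 0.3]
grip_width: 0.0556
gripper_force: 0.0
```

Run:
```python
from rig import env, imaging
import cv2,numpy as np
o=env.get_obs();c=imaging.get_calibration("wrist");p,d=imaging.capture("wrist")
print(o["tcp_pos"],o["qpos"].round(2),np.round(c["T"],3).tolist())
cv2.imwrite("pics/w1.png",p[:,:,::-1]); np.savez("w1.npz",d=d,p=p,K=[c[k] for k in("fx","fy","cx","cy")],T=c["T"])
```

```text
[0.54165064 0.00586272 0.21117247] [-0.01  0.3   1.81 -0.    1.03  1.56] [[0.001, -0.958, -0.288, 0.615], [-1.0, -0.002, 0.0, 0.006], [-0.001, 0.288, -0.958, 0.374], [0.0, 0.0, 0.0, 1.0]]
```

View pics/w1.png

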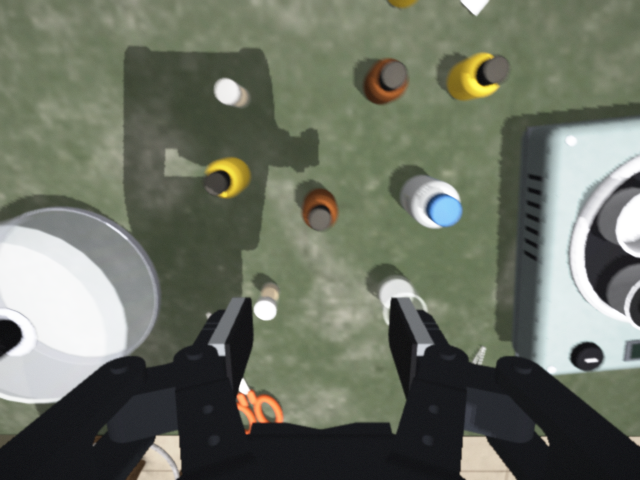

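The wrist view shows brown bottle caps at (319,217) and (394,74), and vial caps at (264,311) and (227,92). I'll compare these with the top-camera fixes.

Run:
```python
from h import *
p,d,K,T=load("w1")
for n,x,y,z in [("b1",394,74,.068),("b2",319,217,.068),("v1",227,92,.048),("v2",264,311,.048),("knob",5,340,.122)]:
    print(n,onplane(K,T,x,y,z).round(4))
```

```text
b1 [ 0.6546 -0.0484  0.068 ]
b2 [0.5455 0.0075 0.068 ]
v1 [0.6437 0.0816 0.048 ]
v2 [0.4494 0.0599 0.048 ]
knob [0.4624 0.2442 0.122 ]
```

Emit:
drive_tool --commands '[0.004,0,0.05,0,0,0,0.05,0,0,0,0.05,0,0,0,0.05,0,0,0,0.05,0,0,0,0.05,0,0,0,0.03,0,0,0,0.022,0,0,0,0,0]'

```text
clock: 2.9
tcp_pos: [0.5416, 0.004, 0.0332]
orientation: [-0.0, 1.0, 0.001, -0.002]
contact_force: [-0.9, 0.1, -0.8]
grip_width: 0.0556
gripper_force: 0.0
```

Emit:
drive_tool --commands '[0,0,0,0,0,0,0,0,0,0,0,0,0,0,0,0,0,0,0,0,0,0,0,0]' --fingers 1 --newtons 30

```text
clock: 3.4
tcp_pos: [0.5443, 0.0041, 0.0366]
orientation: [-0.0, 1.0, 0.001, 0.001]
contact_force: [-0.2, 1.2, 7.1]
grip_width: 0.0185
gripper_force: 29.7
```

```bash
cat > snap.py <<'E'
import sys,cv2,numpy as np
from rig import env, imaging
def snap(n,name):
    c=imaging.get_calibration(n);p,d=imaging.capture(n)
    np.savez(name+".npz",d=d,p=p,K=[c[k] for k in("fx","fy","cx","cy")],T=c["T"]); return p,d,c
def save(name,p,box,s):
    u0,v0,u1,v1=box; cv2.imwrite(f"pics/{name}.png",cv2.resize(p[v0:v1,u0:u1],None,fx=s,fy=s,interpolation=cv2.INTER_CUBIC)[:,:,::-1])
E
python3 - <<'E'
from snap import *
p,_,_=snap("side","s1"); save("s1",p,(200,170,420,330),3.6)
E
```

```text
(no output)
```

View pics/s1.png

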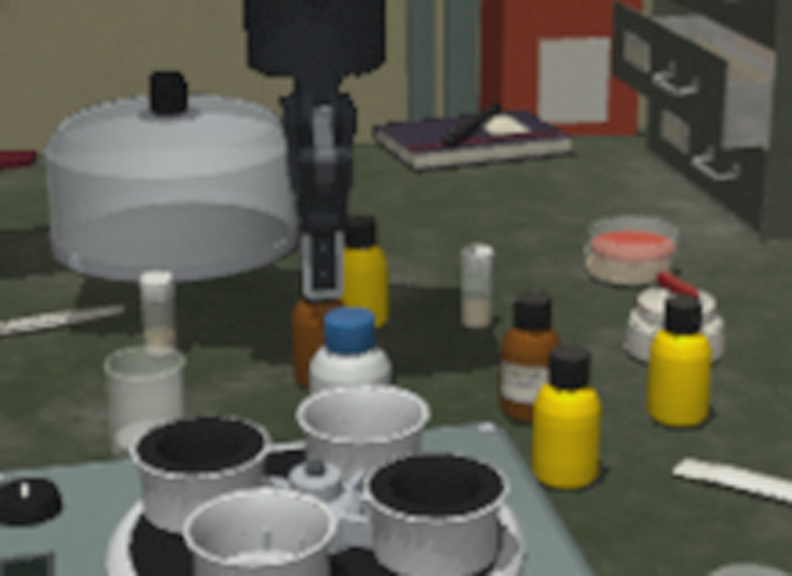

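Run:
```python
from h import *
p,d,K,T=load("s1"); W=cloud(d,K,T)
for v in range(236,280,3): print(v,W[v,290].round(3),p[v,290])
from rig import env; o=env.get_obs(); print(o["tcp_pos"],o["contact_force"],o["grip_width"])
```

```text
236 [ 0.545 -0.022  0.095] [31 30 33]
239 [ 0.545 -0.017  0.087] [43 44 45]
242 [ 0.545 -0.019  0.082] [31 34 37]
245 [ 0.545 -0.018  0.075] [40 44 46]
248 [ 0.545 -0.019  0.069] [32 33 36]
251 [ 0.545 -0.013  0.061] [103 106 107]
254 [ 0.545 -0.009  0.052] [65 44 23]
257 [ 0.545 -0.009  0.046] [71 75 89]
260 [ 0.54  -0.099  0.077] [55 73 98]
263 [ 0.54  -0.1    0.071] [54 59 74]
266 [ 0.54  -0.098  0.065] [ 97 101 105]
269 [ 0.539 -0.103  0.061] [199 202 197]
272 [ 0.539 -0.108  0.057] [185 188 183]
275 [ 0.539 -0.112  0.054] [165 169 164]
278 [ 0.539 -0.112  0.048] [176 177 175]
[0.54434918 0.00413104 0.036618  ] [-0.98791894  1.1345875   7.4514465 ] 0.018710649147539674
```

Run:
```python
from h import *
p,d,K,T=load("w1"); W=cloud(d,K,T)
for u in (225,235,245,395,405): 
  for v in (302,308,320,335,350): print(u,v,W[v,u].round(3),p[v,u])
```

```text
225 302 [ 0.434  0.111 -0.004] [73 80 64]
225 308 [ 0.427  0.111 -0.003] [72 77 65]
225 320 [0.553 0.038 0.259] [113 117 120]
225 335 [0.552 0.036 0.267] [113 116 119]
225 350 [0.551 0.035 0.273] [89 92 96]
235 302 [0.552 0.038 0.243] [114 117 120]
235 308 [0.552 0.037 0.249] [115 118 122]
235 320 [0.552 0.035 0.257] [51 53 55]
235 335 [0.551 0.034 0.265] [20 20 21]
235 350 [0.546 0.034 0.266] [20 19 20]
245 302 [0.552 0.035 0.243] [22 21 23]
245 308 [0.552 0.034 0.248] [23 23 25]
245 320 [0.548 0.034 0.249] [21 22 23]
245 335 [0.542 0.034 0.25 ] [19 20 20]
245 350 [0.537 0.034 0.252] [21 21 23]
395 302 [ 0.553 -0.022  0.245] [22 22 25]
395 308 [ 0.551 -0.022  0.247] [18 18 19]
395 320 [ 0.547 -0.022  0.247] [19 20 18]
395 335 [ 0.542 -0.021  0.25 ] [19 19 21]
395 350 [ 0.536 -0.022  0.251] [19 19 20]
405 302 [ 0.552 -0.026  0.243] [114 117 120]
405 308 [ 0.552 -0.025  0.248] [113 116 119]
405 320 [ 0.553 -0.023  0.258] [27 27 29]
405 335 [ 0.55  -0.022  0.263] [16 18 19]
405 350 [ 0.546 -0.022  0.266] [19 19 18]
```

Both cameras put the fingertips about 21–29 mm above the reported TCP height, so the grip is only on the cap. I'll open and regrasp lower, on the body.

Emit:
drive_tool --commands '[0,0,0,0,0,0,0,0,0,0,0,0,0,0,0.02,0,0,0,0.02,0,0,0,0.02,0,0,0,0,0,0,0,0,0]' --fingers -0.3

```text
clock: 4.12
tcp_pos: [0.5423, 0.0041, 0.004]
orientation: [-0.0, 1.0, 0.001, -0.001]
contact_force: [0.0, 0.3, 0.2]
grip_width: 0.0555
gripper_force: 0.0
```

Emit:
drive_tool --commands '[0,0,0,0,0,0,0,0,0,0,0,0,0,0,0,0,0,0,0,0,0,0,0,0]' --fingers 1

```text
clock: 4.62
tcp_pos: [0.5435, 0.0041, 0.0057]
orientation: [0.0, 1.0, 0.001, 0.0]
contact_force: [0.3, 0.8, -0.3]
grip_width: 0.0316
gripper_force: 29.7
```

Run:
```python
from h import *
from snap import *
snap("side","s2"); p,d,K,T=load("s2"); W=cloud(d,K,T)
for v in range(245,275,2): print(v,W[v,290].round(3),p[v,290])
```

```text
245 [ 0.544 -0.04   0.083] [38 40 41]
247 [ 0.543 -0.042  0.08 ] [37 40 42]
249 [ 0.543 -0.043  0.076] [32 32 34]
251 [ 0.544 -0.028  0.066] [28 30 31]
253 [ 0.544 -0.027  0.062] [41 42 44]
255 [ 0.544 -0.023  0.056] [33 34 37]
257 [ 0.544 -0.024  0.052] [43 68 92]
259 [ 0.54  -0.102  0.08 ] [ 42  79 113]
261 [ 0.54  -0.1    0.075] [40 67 93]
263 [ 0.54  -0.099  0.071] [33 56 79]
265 [ 0.54  -0.1    0.068] [35 52 69]
267 [ 0.539 -0.102  0.065] [136 140 138]
269 [ 0.539 -0.1    0.06 ] [198 202 196]
271 [ 0.539 -0.108  0.06 ] [190 193 187]
273 [ 0.539 -0.108  0.056] [183 187 181]
```

Emit:
drive_tool --commands '[0,0,-0.05,0,0,0,-0.06,0,0,0,-0.06,0,0,0,-0.06,0,0,0,-0.06,0,0,0,-0.02,0,0,0,0,0]'

```text
clock: 5.25
tcp_pos: [0.5452, 0.0041, 0.1632]
orientation: [0.0, 1.0, 0.001, 0.003]
contact_force: [-0.2, -0.2, -0.2]
grip_width: 0.0313
gripper_force: 30.1
```

Emit:
drive_tool --commands '[-0.0065,0.0555,0,0,-0.0065,0.0555,0,0,-0.0065,0.0555,0,0,-0.0065,0.0555,0,0,-0.0065,0.0555,0,0,-0.0065,0.0555,0,0,-0.0065,0.0555,0,0,-0.0065,0.0555,0,0,-0.0065,0.0555,0,0,-0.0065,0.0555,0,0,-0.0065,0.0555,0,0,-0.0065,0.0555,0,0,0,0,0.04,0,0,0,0.02,0,0,0,0,0,0,0,0,0]'

```text
clock: 6.58
tcp_pos: [0.5036, -0.3275, 0.1284]
orientation: [-0.001, 1.0, 0.001, -0.002]
contact_force: [0.1, 0.2, -1.3]
grip_width: 0.0312
gripper_force: 30.1
```

Run:
```python
from snap import *
p,_,_=snap("side","s3"); q,_,_=snap("top","t3"); r,_,_=snap("wrist","w3")
a=cv2.resize(p[260:420,180:380],(400,320),interpolation=2);b=cv2.resize(q[215:355,395:525],(400,431),interpolation=2)
c=cv2.resize(r[:,:],(400,300))
im=np.zeros((600,800,3),np.uint8); im[:320,:400]=a; im[:431,400:]=b; im[320:,:400]=c[:280]
cv2.imwrite("pics/c3.png",im[:,:,::-1])
```

```text
(no output)
```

View pics/c3.png

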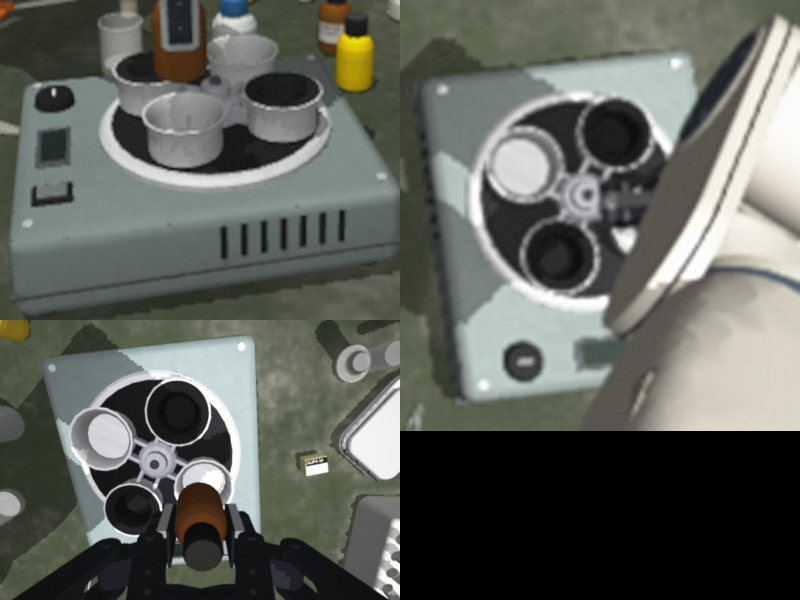

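Run:
```python
from h import *
p,d,K,T=load("w3")
for n,x,y in [("wA",102,118.5),("nC",178,91.5),("nD",132.5,188),("hub",156,142)]:
    print(n,onplane(K,T,x*1.6,y*1.6,.098).round(4))
W=cloud(d,K,T); m=(W[...,2]>.094)&(W[...,2]<.101)&(np.hypot(W[...,0]-.567,W[...,1]+.309)<.035); q=W[m]; print("nC",(q.max(0)+q.min(0))/2)
m=(W[...,2]>.094)&(W[...,2]<.101)&(np.hypot(W[...,0]-.547,W[...,1]+.244)<.035); q=W[m]; print("wA",(q.max(0)+q.min(0))/2)
from rig import env; print(env.get_obs()["tcp_pos"])
```

```text
wA [ 0.5482 -0.2464  0.098 ]
nC [ 0.5699 -0.3098  0.098 ]
nD [ 0.4853 -0.2666  0.098 ]
hub [ 0.5282 -0.29    0.098 ]
nC [ 0.56847866 -0.30912971  0.09725313]
wA [ 0.54697245 -0.24497079  0.09722068]
[ 0.50523463 -0.32832452  0.13072408]
```

Emit:
drive_tool --commands '[0,0.0048,0,0,0,0,0.02,0,0,0,0.02,0,0,0,0.02,0,0,0,0.02,0,0,0,0.012,0,0,0,0.006,0,0,0,0,0,0,0,0,0]'

```text
clock: 7.48
tcp_pos: [0.5048, -0.3314, 0.0811]
orientation: [-0.0, 1.0, 0.001, -0.0]
contact_force: [0.4, -0.2, -0.7]
grip_width: 0.0314
gripper_force: 30.1
```

Emit:
drive_tool --commands '[0,0,0,0,0,0,0,0,0,0,0,0,0,0,0,0,0,0,-0.02,0,0,0,-0.04,0,0,0,-0.06,0,0,0,-0.06,0,0,0,-0.02,0,0,0,0,0]' --fingers -0.25

```text
clock: 8.32
tcp_pos: [0.5067, -0.3326, 0.1854]
orientation: [0.002, 1.0, 0.001, 0.003]
contact_force: [1.0, -0.8, 0.1]
grip_width: 0.0535
gripper_force: 0.0
```

Run:
```python
from snap import *
p,_,_=snap("side","s4"); r,_,_=snap("wrist","w4")
a=cv2.resize(p[230:420,180:380],(400,380),interpolation=2)
c=r[80:460,120:520]
cv2.imwrite("pics/c4.png",np.hstack([a,c])[:,:,::-1])
```

```text
(no output)
```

View pics/c4.png

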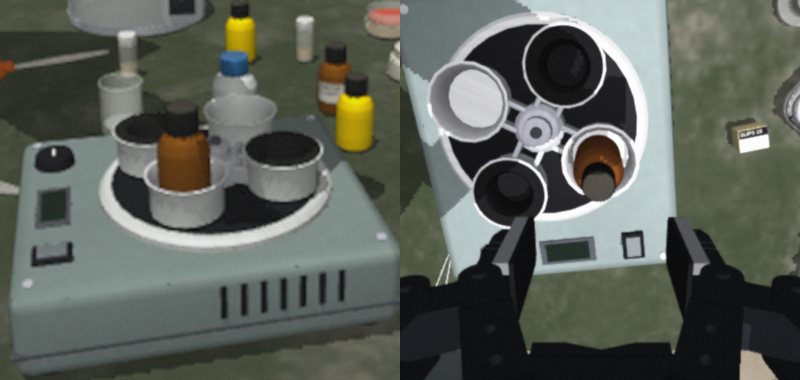

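Emit:
drive_tool --commands '[0.0296,-0.0562,0,0,0.0296,-0.0562,0,0,0.0296,-0.0562,0,0,0.0296,-0.0562,0,0,0.0296,-0.0562,0,0,0.0296,-0.0562,0,0,0.0296,-0.0562,0,0,0.0296,-0.0562,0,0,0.0296,-0.0562,0,0,0.0296,-0.0562,0,0,0,0,0,0,0,0,0,0]' --fingers -0.3

```text
clock: 9.42
tcp_pos: [0.6516, -0.0485, 0.179]
orientation: [-0.0, 1.0, 0.002, -0.002]
contact_force: [-0.8, 0.2, -0.5]
grip_width: 0.0554
gripper_force: 0.0
```

Run:
```python
from snap import *
from h import *
print(env.get_obs()["tcp_pos"])
snap("wrist","w5"); p,d,K,T=load("w5"); W=cloud(d,K,T)
def top(x,y,z0,z1,r=.014):
    m=(W[...,2]>z0)&(W[...,2]<z1)&(np.hypot(W[...,0]-x,W[...,1]-y)<r); q=W[m]; return ((q.max(0)+q.min(0))/2).round(4),m.sum()
print(top(.653,-.05,.063,.072),top(.643,.08,.045,.052))
```

```text
[ 0.65156152 -0.04852047  0.17904955]
(array([ 0.6535, -0.05  ,  0.0664]), np.int64(565)) (array([0.6433, 0.0803, 0.048 ]), np.int64(457))
```

Emit:
drive_tool --commands '[0,0,0.05,0,0,0,0.06,0,0,0,0.06,0,0,0,0.06,0,0,0,0.06,0,0,0,0.04,0,0,0,0.02,0,0,0,0,0,0,0,0,0]'

```text
clock: 10.22
tcp_pos: [0.6519, -0.051, 0.0063]
orientation: [-0.0, 1.0, 0.0, -0.0]
contact_force: [-0.8, 0.2, 1.0]
grip_width: 0.0559
gripper_force: 0.0
```

Emit:
drive_tool --commands '[0,0,0,0,0,0,0,0,0,0,0,0,0,0,0,0,0,0,0,0]' --fingers 1

```text
clock: 10.63
tcp_pos: [0.6537, -0.0505, 0.0083]
orientation: [0.0, 1.0, 0.001, 0.002]
contact_force: [-1.2, -0.9, 7.0]
grip_width: 0.0312
gripper_force: 30.0
```

Emit:
drive_tool --commands '[0,0,-0.04,0,0,0,-0.06,0,0,0,-0.06,0,0,0,-0.06,0,0,0,-0.06,0,0,0,-0.03,0,0,0,0,0,-0.03,0.0557,0,0,-0.03,0.0557,0,0,-0.03,0.0557,0,0,-0.03,0.0557,0,0,-0.03,0.0557,0,0,-0.03,0.0557,0,0,-0.03,0.0557,0,0,0,0,0,0,0,0,0,0,0,0,0,0]'

```text
clock: 12.05
tcp_pos: [0.5474, -0.2448, 0.1608]
orientation: [-0.0, 1.0, 0.0, -0.0]
contact_force: [-0.2, -0.0, -1.2]
grip_width: 0.0314
gripper_force: 30.2
```

Run:
```python
from snap import *
from h import *
print(env.get_obs()["tcp_pos"])
r,_,_=snap("wrist","w6"); s,_,_=snap("side","s6")
cv2.imwrite("pics/c6.png",np.hstack([r[80:,120:520],s[80:,150:550]])[:,:,::-1])
```

```text
[ 0.54741602 -0.2448274   0.16076473]
```

View pics/c6.png

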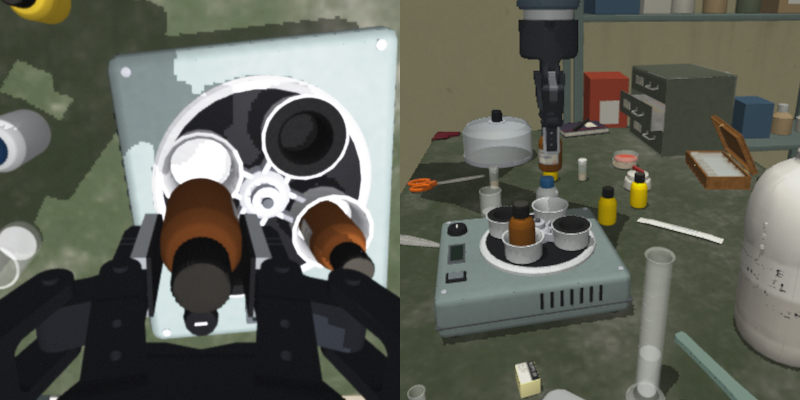

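Run:
```python
from h import *
p,d,K,T=load("w6"); W=cloud(d,K,T)
for n,x,y in [("nC",424.5,217),("hub",387,281)]: print(n,onplane(K,T,x,y,.098).round(4))
m=(W[...,2]>.094)&(W[...,2]<.101)&(np.hypot(W[...,0]-.568,W[...,1]+.309)<.035); q=W[m]; print("nC",(q.max(0)+q.min(0))/2)
# lowest bottle brown points under gripper
m=(np.hypot(W[...,0]-.547,W[...,1]+.245)<.03)&(W[...,2]>.12)&(p[...,0].astype(int)>p[...,2]*1.8); q=W[m]; print("bottle z range",q.min(0),q.max(0))
p,d,K,T=load("s6"); W=cloud(d,K,T)
m=(np.hypot(W[...,0]-.547,W[...,1]+.25)<.04)&(W[...,2]>.12)&(p[...,0].astype(int)>p[...,2]*1.8); q=W[m]; print("bottle side z",q.min(0),q.max(0),m.sum())
```

```text
nC [ 0.5695 -0.3079  0.098 ]
hub [ 0.5275 -0.2872  0.098 ]
nC [ 0.56873884 -0.30838336  0.09722121]
bottle z range [ 0.53835735 -0.26034047  0.15731141] [ 0.56423034 -0.22884225  0.21475579]
bottle side z [ 0.53094299 -0.2626029   0.15301377] [ 0.56248195 -0.24047846  0.20547323] 252
```

Emit:
drive_tool --commands '[0.001,0.001,0.02,0,0,0,0.03,0,0,0,0.03,0,0,0,0.03,0,0,0,0.02,0,0,0,0.015,0,0,0,0.01,0,0,0,0,0,0,0,0,0]'

```text
clock: 12.9
tcp_pos: [0.5487, -0.2457, 0.0841]
orientation: [0.0, 1.0, 0.001, 0.0]
contact_force: [-0.6, 0.2, -0.8]
grip_width: 0.031
gripper_force: 30.3
```

Emit:
drive_tool --commands '[0,0,0.003,0,0,0,0.001,0,0,0,0,0]'

```text
clock: 13.15
tcp_pos: [0.5494, -0.2462, 0.0833]
orientation: [0.001, 1.0, 0.001, 0.001]
contact_force: [-0.4, 1.5, 5.6]
grip_width: 0.0313
gripper_force: 30.9
```

Emit:
drive_tool --commands '[0,0,0,0,0,0,0,0,0,0,0,0,0,0,0,0,0,0,-0.02,0,0,0,-0.04,0,0,0,-0.06,0,0,0,-0.06,0,0,0,-0.02,0,0,0,0,0]' --fingers -0.25

```text
clock: 13.98
tcp_pos: [0.5501, -0.2467, 0.1856]
orientation: [0.001, 1.0, 0.001, 0.003]
contact_force: [1.0, 0.7, 1.1]
grip_width: 0.0533
gripper_force: 0.0
```

Emit:
drive_tool --commands '[0.0189,-0.0652,0,0,0.0189,-0.0652,0,0,0.0189,-0.0652,0,0,0.0189,-0.0652,0,0,0.0189,-0.0652,0,0,0.0189,-0.0652,0,0,0.0189,-0.0652,0,0,0.0189,-0.0652,0,0,0.0189,-0.0652,0,0,0.0189,-0.0652,0,0,0,0,0,0,0,0,0,0]' --fingers -0.05

```text
clock: 14.98
tcp_pos: [0.6414, 0.082, 0.1801]
orientation: [0.0, 1.0, 0.002, -0.001]
contact_force: [-0.5, 0.1, 0.3]
grip_width: 0.0447
gripper_force: 0.0
```

Run:
```python
from snap import *
from h import *
print(env.get_obs()["tcp_pos"])
snap("wrist","w7"); p,d,K,T=load("w7"); W=cloud(d,K,T)
def top(x,y,z0,z1,r=.014):
    m=(W[...,2]>z0)&(W[...,2]<z1)&(np.hypot(W[...,0]-x,W[...,1]-y)<r); q=W[m]; return ((q.max(0)+q.min(0))/2).round(4),m.sum()
print(top(.643,.08,.045,.052))
snap("side","s7"); p,d,K,T=load("s7"); W=cloud(d,K,T)
for n,x,y in (("A",.548,-.2455),("B",.505,-.331)): print(n,top(x,y,.12,.15,.02), W[(np.hypot(W[...,0]-x,W[...,1]-y)<.02)][:,2].max())
```

```text
[0.64137967 0.08202244 0.18013882]
(array([0.6436, 0.0808, 0.0477]), np.int64(451))
A (array([ 0.5485, -0.2501,  0.1319]), np.int64(313)) 0.1436471019048082
B (array([ 0.5018, -0.3328,  0.132 ]), np.int64(442)) 0.14393080734832753
```

Both bottle tops are at z 0.144, so both are on their bucket floors. Next is vial 1.

Emit:
drive_tool --commands '[0.001,0,0.05,0,0,0,0.06,0,0,0,0.06,0,0,0,0.06,0,0,0,0.06,0,0,0,0.04,0,0,0,0.016,0,0,0,0,0,0,0,0,0]'

```text
clock: 15.83
tcp_pos: [0.6428, 0.0795, 0.0092]
orientation: [0.0, 1.0, 0.0, -0.0]
contact_force: [0.1, -0.4, 0.0]
grip_width: 0.0447
gripper_force: 0.0
```

Emit:
drive_tool --commands '[0,0,0,0,0,0,0,0,0,0,0,0,0,0,0,0,0,0,0,0]' --fingers 1 --newtons 25

```text
clock: 16.25
tcp_pos: [0.644, 0.0803, 0.0108]
orientation: [0.0, 1.0, 0.001, 0.002]
contact_force: [-0.9, -1.7, 6.6]
grip_width: 0.0182
gripper_force: 24.7
```

Emit:
drive_tool --commands '[0,0,-0.044,0,0,0,-0.06,0,0,0,-0.06,0,0,0,-0.06,0,0,0,-0.06,0,0,0,-0.04,0,-0.0125,0.065,0,0,-0.0125,0.065,0,0,-0.0125,0.065,0,0,-0.0125,0.065,0,0,-0.0125,0.065,0,0,-0.0125,0.065,0,0,-0.0125,0.065,0,0,-0.0125,0.065,0,0,-0.0125,0.065,0,0,-0.0125,0.065,0,0,-0.0125,0.065,0,0,-0.0125,0.065,0,0,0,0,0,0,0,0,0,0]'

```text
clock: 17.92
tcp_pos: [0.5678, -0.3113, 0.1714]
orientation: [0.0, 1.0, -0.001, 0.0]
contact_force: [-0.2, 0.5, -0.2]
grip_width: 0.0181
gripper_force: 24.6
```

Run:
```python
from snap import *
from h import *
print(env.get_obs()["tcp_pos"])
r,_,_=snap("wrist","w8"); s,_,_=snap("side","s8"); t,_,_=snap("top","t8")
cv2.imwrite("pics/c8.png",np.hstack([r[80:,120:520],cv2.resize(s[130:330,230:430],(400,400),interpolation=2)])[:,:,::-1])
```

```text
[ 0.56783332 -0.31131112  0.17139029]
```

View pics/c8.png

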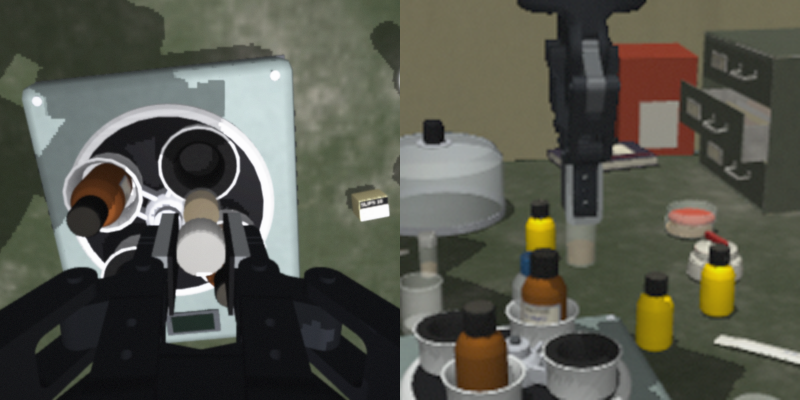

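The vial hangs upright over the narrow back bucket, whose rim centre is at (319,243) in the wrist frame.

Run:
```python
from h import *
p,d,K,T=load("w8"); W=cloud(d,K,T)
print(onplane(K,T,318.5,243,.098).round(4))
m=(W[...,2]>.092)&(W[...,2]<.103)&(np.hypot(W[...,0]-.569,W[...,1]+.309)<.032); q=W[m]; print((q.max(0)+q.min(0))/2)
m=(np.hypot(W[...,0]-.568,W[...,1]+.311)<.02)&(W[...,2]>.15)&(W[...,2]<.19); q=W[m]; print("vial",q.min(0),q.max(0))
p,d,K,T=load("s8"); W=cloud(d,K,T)
m=(np.hypot(W[...,0]-.568,W[...,1]+.311)<.025)&(W[...,2]>.13)&(W[...,2]<.185); q=W[m]; print("vial side",q.min(0),q.max(0))
```

```text
[ 0.5702 -0.3097  0.098 ]
[ 0.56975129 -0.31001694  0.09622495]
vial [ 0.56916296 -0.32043663  0.1604322 ] [ 0.57749543 -0.30184114  0.18998643]
vial side [ 0.55773542 -0.32234631  0.16141462] [ 0.57603321 -0.31166013  0.18497962]
```

I'll turn the gripper 26° clockwise, so its knuckles clear the neighbouring bottle, and then lower.

Emit:
drive_tool --commands '[0.002,0,0,0.65,0,0,0,0.65,0,0,0,0.65,0,0,0,0.65,0,0,0,0.65,0,0,0,0.65,0,0,0,0.65,0,0,0,0.65,0,0,0.02,0,0,0,0.03,0,0,0,0.03,0,0,0,0.02,0,0,0,0,0,0,0,0,0]'

```text
clock: 19.23
tcp_pos: [0.569, -0.3089, 0.1201]
orientation: [-0.0, 0.975, -0.223, -0.001]
contact_force: [0.1, -0.3, 0.1]
grip_width: 0.018
gripper_force: 24.6
```

Run:
```python
from snap import *
from h import *
print(env.get_obs()["tcp_pos"])
r,_,_=snap("wrist","w9"); s,_,_=snap("side","s9")
p,d,K,T=load("s9"); W=cloud(d,K,T)
m=(np.hypot(W[...,0]-.569,W[...,1]+.311)<.025)&(W[...,2]>.104)&(W[...,2]<.13); q=W[m]; print("vial side",q.min(0),q.max(0))
cv2.imwrite("pics/c9.png",np.hstack([r[80:,120:520],cv2.resize(s[180:380,230:430],(400,400),interpolation=2)])[:,:,::-1])
```

```text
[ 0.56903279 -0.30893334  0.120142  ]
vial side [ 0.55913126 -0.3215953   0.11075272] [ 0.57774406 -0.31054165  0.12999472]
```

View pics/c9.png

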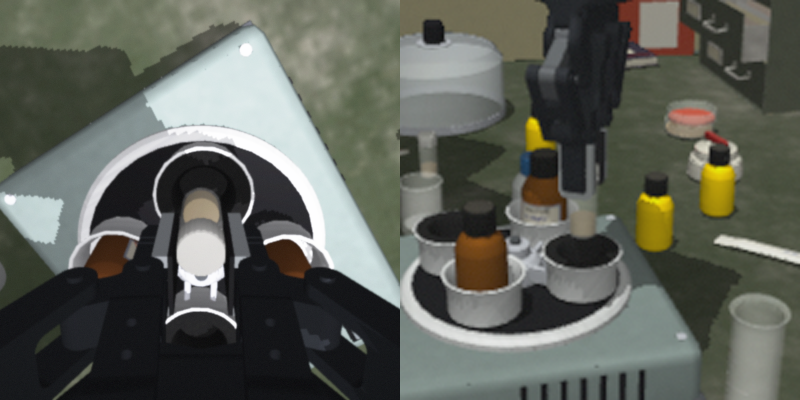

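Run:
```python
from h import *
p,d,K,T=load("w9"); W=cloud(d,K,T)
from rig import env
from scipy.spatial.transform import Rotation as R
o=env.get_obs(); q=o["orientation"]; Rm=R.from_quat([q[1],q[2],q[3],q[0]]).as_matrix()
L=(W-o["tcp_pos"])@Rm
g=(p.max(-1)<70)&(d>0)&(d<.22)
for a in np.arange(-.09,-.02,.01):
    s=L[g&(L[...,2]>a)&(L[...,2]<=a+.01)]
    if len(s): print("above TCP %.0f-%.0f mm"%(-a*1e3-10,-a*1e3),"x",s[:,0].min().round(3),s[:,0].max().round(3),"y",s[:,1].min().round(3),s[:,1].max().round(3),len(s))
```

```text
above TCP 80-90 mm x -0.014 0.018 y -0.055 0.054 9119
above TCP 70-80 mm x -0.014 0.013 y -0.048 0.048 10747
above TCP 60-70 mm x -0.012 0.014 y -0.043 0.042 3605
above TCP 50-60 mm x -0.013 0.012 y -0.029 0.026 1116
above TCP 40-50 mm x -0.012 0.011 y -0.023 0.022 804
above TCP 30-40 mm x -0.013 0.011 y -0.023 0.022 623
above TCP 20-30 mm x 0.002 0.01 y -0.023 0.022 284
```

Emit:
drive_tool --commands '[0,0,0.02,0,0,0,0.02,0,0,0,0.015,0,0,0,0.01,0,0,0,0.005,0,0,0,0,0,0,0,0,0]'

```text
clock: 19.92
tcp_pos: [0.5694, -0.3099, 0.0858]
orientation: [0.0, 0.975, -0.224, 0.0]
contact_force: [0.3, 0.7, 1.1]
grip_width: 0.018
gripper_force: 24.7
```

Emit:
drive_tool --commands '[0,0,0.003,0,0,0,0,0]'

```text
clock: 20.08
tcp_pos: [0.5701, -0.3103, 0.0857]
orientation: [0.0, 0.975, -0.224, 0.001]
contact_force: [-1.4, 1.2, 9.3]
grip_width: 0.0179
gripper_force: 25.5
```

Emit:
drive_tool --commands '[0,0,0,0,0,0,0,0,0,0,0,0,0,0,0,0,0,0,-0.02,0,0,0,-0.04,0,0,0,-0.06,0,0,0,-0.06,0,0,0,-0.02,0,0,0,0,-0.65,0,0,0,-0.65,0,0,0,-0.65,0,0,0,-0.65,0,0,0,-0.65,0,0,0,-0.65,0,0,0,-0.65,0,0,0,-0.65,0,0,0,0]' --fingers 0.1

```text
clock: 21.58
tcp_pos: [0.5691, -0.3097, 0.1844]
orientation: [-0.0, 1.0, 0.002, -0.0]
contact_force: [0.6, 0.4, -0.6]
grip_width: 0.0383
gripper_force: 0.0
```

Run:
```python
from snap import *
from h import *
print(env.get_obs()["tcp_pos"],env.get_obs()["orientation"])
s,_,_=snap("side","s10")
p,d,K,T=load("s10"); W=cloud(d,K,T)
for n,x,y in (("A",.548,-.2455),("B",.505,-.331),("C",.569,-.31)):
    m=(np.hypot(W[...,0]-x,W[...,1]-y)<.013)&(W[...,2]>.1)&(W[...,2]<.15); q=W[m]; print(n,q.min(0),q.max(0))
```

```text
[ 0.5690933  -0.30965244  0.18441883] [-6.83510955e-05  9.99998455e-01  1.75146041e-03 -1.35227156e-04]
A [ 0.53505468 -0.25838744  0.12098964] [ 0.56072462 -0.23879235  0.1437457 ]
B [ 0.49224443 -0.34383662  0.10120461] [ 0.51713564 -0.32109592  0.14401346]
C [ 0.55899186 -0.3213204   0.10001453] [ 0.57786837 -0.30204708  0.12470745]
```

Emit:
drive_tool --commands '[-0.0218,-0.0669,0,0,-0.0218,-0.0669,0,0,-0.0218,-0.0669,0,0,-0.0218,-0.0669,0,0,-0.0218,-0.0669,0,0,-0.0218,-0.0669,0,0,-0.0218,-0.0669,0,0,-0.0218,-0.0669,0,0,-0.0218,-0.0669,0,0,-0.0218,-0.0669,0,0,-0.0218,-0.0669,0,0,0,0,0,0,0,0,0,0,0,0,0,0]' --fingers -0.05

```text
clock: 22.8
tcp_pos: [0.4491, 0.058, 0.1846]
orientation: [0.0, 1.0, 0.001, 0.0]
contact_force: [0.0, -1.1, -0.3]
grip_width: 0.0449
gripper_force: 0.0
```

Run:
```python
from snap import *
from h import *
print(env.get_obs()["tcp_pos"])
snap("wrist","w11"); p,d,K,T=load("w11"); W=cloud(d,K,T)
m=(W[...,2]>.043)&(W[...,2]<.053)&(np.hypot(W[...,0]-.449,W[...,1]-.058)<.014); q=W[m]; print(((q.max(0)+q.min(0))/2).round(4),m.sum())
```

```text
[0.44912357 0.05796194 0.18464735]
[0.4496 0.0579 0.0465] 446
```

Emit:
drive_tool --commands '[0.001,0,0.05,0,0,0,0.06,0,0,0,0.06,0,0,0,0.06,0,0,0,0.06,0,0,0,0.04,0,0,0,0.021,0,0,0,0,0,0,0,0,0]'

```text
clock: 23.6
tcp_pos: [0.4496, 0.0573, 0.0089]
orientation: [0.0, 1.0, -0.0, -0.0]
contact_force: [0.7, 0.3, 0.4]
grip_width: 0.0448
gripper_force: 0.0
```

Emit:
drive_tool --commands '[0,0,0,0,0,0,0,0,0,0,0,0,0,0,0,0,0,0,0,0]' --fingers 1 --newtons 25

```text
clock: 24.02
tcp_pos: [0.4505, 0.0581, 0.0102]
orientation: [-0.0, 1.0, 0.001, 0.001]
contact_force: [1.1, -2.8, 9.1]
grip_width: 0.0181
gripper_force: 24.8
```

Emit:
drive_tool --commands '[0,0,-0.05,0,0,0,-0.06,0,0,0,-0.06,0,0,0,-0.06,0,0,0,-0.06,0,0,0,-0.05,0,0.0068,0.0648,0,0,0.0068,0.0648,0,0,0.0068,0.0648,0,0,0.0068,0.0648,0,0,0.0068,0.0648,0,0,0.0068,0.0648,0,0,0.0068,0.0648,0,0,0.0068,0.0648,0,0,0.0068,0.0648,0,0,0.0068,0.0648,0,0,0,0,0,0,0,0,0,0]'

```text
clock: 25.52
tcp_pos: [0.4837, -0.2672, 0.1792]
orientation: [0.0, 1.0, -0.001, 0.0]
contact_force: [-0.7, 1.2, -0.3]
grip_width: 0.0181
gripper_force: 24.8
```

Emit:
drive_tool --commands '[0,0,0,0.65,0,0,0,0.65,0,0,0,0.65,0,0,0,0.65,0,0,0,0.65,0,0,0,0.65,0,0,0,0.65,0,0,0,0.65,0,0,0,0,0,0,0,0]'

```text
clock: 26.35
tcp_pos: [0.4836, -0.2647, 0.1791]
orientation: [-0.0, 0.975, -0.223, -0.0]
contact_force: [0.3, -0.1, -0.2]
grip_width: 0.0182
gripper_force: 24.8
```

Run:
```python
from snap import *
from h import *
print(env.get_obs()["tcp_pos"])
r,_,_=snap("wrist","w12"); s,_,_=snap("side","s12")
p,d,K,T=load("s12"); W=cloud(d,K,T)
m=(np.hypot(W[...,0]-.484,W[...,1]+.266)<.025)&(W[...,2]>.15)&(W[...,2]<.2); q=W[m]; print("vial side",q.min(0),q.max(0))
p,d,K,T=load("w12"); W=cloud(d,K,T)
m=(W[...,2]>.092)&(W[...,2]<.103)&(np.hypot(W[...,0]-.484,W[...,1]+.266)<.032); q=W[m]; print("D",(q.max(0)+q.min(0))/2,q.max(0)-q.min(0))
cv2.imwrite("pics/c12.png",np.hstack([r[80:,120:520],cv2.resize(s[180:380,180:380],(400,400),interpolation=2)])[:,:,::-1])
```

```text
[ 0.48359997 -0.26470542  0.17911478]
vial side [ 0.46890225 -0.28053902  0.16926243] [ 0.49316312 -0.26078304  0.19997845]
D [ 0.48285553 -0.26580673  0.09623318] [0.05293653 0.05269853 0.00843974]
```

View pics/c12.png

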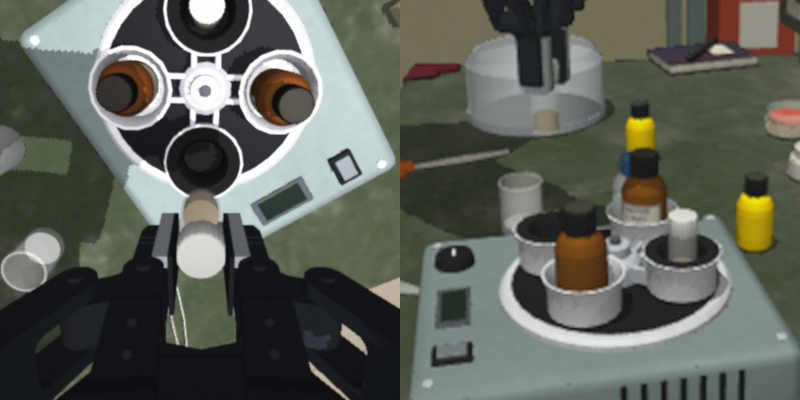

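Emit:
drive_tool --commands '[0,0,0.03,0,0,0,0.04,0,0,0,0.04,0,0,0,0.03,0,0,0,0.02,0,0,0,0.015,0,0,0,0.012,0,0,0,0,0,0,0,0,0]'

```text
clock: 27.2
tcp_pos: [0.4842, -0.2661, 0.0858]
orientation: [0.0, 0.975, -0.224, 0.0]
contact_force: [-0.5, 0.2, 0.3]
grip_width: 0.0181
gripper_force: 24.9
```

Emit:
drive_tool --commands '[0,0,0.002,0,0,0,0,0]'

```text
clock: 27.37
tcp_pos: [0.4842, -0.2662, 0.0849]
orientation: [0.0, 0.975, -0.224, 0.001]
contact_force: [-0.7, 0.4, 0.6]
grip_width: 0.0179
gripper_force: 25.0
```

Emit:
drive_tool --commands '[0,0,0,0,0,0,0,0,0,0,0,0,0,0,0,0,0,0,-0.02,0,0,0,-0.04,0,0,0,-0.06,0,0,0,-0.06,0,0,0,-0.04,0,0,0,0,-0.65,0,0,0,-0.65,0,0,0,-0.65,0,0,0,-0.65,0,0,0,-0.65,0,0,0,-0.65,0,0,0,-0.65,0,0,0,-0.65,0,0,0,0]' --fingers 0.1

```text
clock: 28.87
tcp_pos: [0.4838, -0.2659, 0.1951]
orientation: [0.0, 1.0, 0.002, 0.0]
contact_force: [0.1, -0.0, 0.2]
grip_width: 0.0385
gripper_force: 0.0
```

Run:
```python
from snap import *
from h import *
print(env.get_obs()["tcp_pos"])
s,_,_=snap("side","s13"); r,_,_=snap("wrist","w13")
p,d,K,T=load("w13"); W=cloud(d,K,T)
for n,x,y in (("A",.548,-.2455),("B",.505,-.331),("C",.569,-.31),("D",.484,-.266)):
    m=(np.hypot(W[...,0]-x,W[...,1]-y)<.013)&(W[...,2]>.105)&(W[...,2]<.15); q=W[m]; print(n,q.min(0),q.max(0))
p,d,K,T=load("top0"); W=cloud(d,K,T)
m=(W[...,2]>.08)&(W[...,2]<.1)&(np.hypot(W[...,0]-.452,W[...,1]-.26)<.11);q=W[m];print("hood top ring",(q.max(0)+q.min(0))/2,q.max(0)-q.min(0))
g=(p.max(-1)<60)&(np.hypot(W[...,0]-.452,W[...,1]-.26)<.04); v,u=np.nonzero(g); print(u.mean(),v.mean(),(u.max()+u.min())/2,(v.max()+v.min())/2,g.sum(),W[g][:,2].min(),W[g][:,2].max())
cv2.imwrite("pics/c13.png",np.hstack([r[80:,120:520],cv2.resize(s[180:380,180:380],(400,400),interpolation=2)])[:,:,::-1])
```

```text
[ 0.48384873 -0.26593029  0.19513642]
A [ 0.53542281 -0.25810538  0.11949012] [ 0.5608086  -0.23250791  0.14457288]
B [ 0.49225779 -0.34391313  0.11352108] [ 0.51792883 -0.31817502  0.14403522]
C [ 0.55909661 -0.31889445  0.10503643] [ 0.57818093 -0.29953325  0.12547846]
D [ 0.47324539 -0.27517381  0.10507227] [ 0.49301729 -0.25575782  0.12499569]
hood top ring [0.45183269 0.26382247 0.09001117] [0.16093588 0.16642072 0.01996661]
196.35238095238094 314.22857142857146 196.5 314.5 105 0.09999447184030452 0.12676821080426448
```

View pics/c13.png

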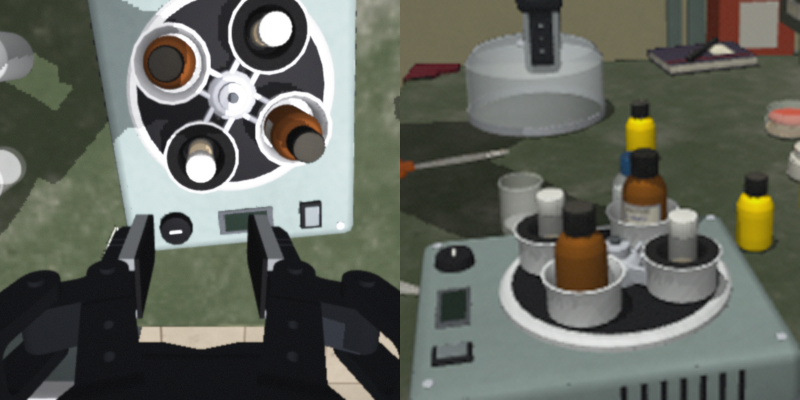

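Emit:
drive_tool --commands '[-0.0042,-0.0704,0,0,-0.0042,-0.0704,0,0,-0.0042,-0.0704,0,0,-0.0042,-0.0704,0,0,-0.0042,-0.0704,0,0,-0.0042,-0.0704,0,0,-0.0042,-0.0704,0,0,-0.0042,-0.0704,0,0,-0.0042,-0.0704,0,0,-0.0042,-0.0704,0,0,-0.0042,-0.0704,0,0,-0.0042,-0.0704,0,0,-0.0042,-0.0704,0,0,-0.0042,-0.0704,0,0,-0.0042,-0.0704,0,0,0,0,0,0,0,0,0,0,0,0,0,0]' --fingers -0.3

```text
clock: 30.47
tcp_pos: [0.4511, 0.2617, 0.1943]
orientation: [0.0, 1.0, 0.001, -0.0]
contact_force: [-0.3, 0.0, -0.4]
grip_width: 0.0555
gripper_force: 0.0
```

Run:
```python
from snap import *
from h import *
print(env.get_obs()["tcp_pos"])
snap("wrist","w14"); p,d,K,T=load("w14"); W=cloud(d,K,T)
m=(W[...,2]>.115)&(W[...,2]<.13)&(np.hypot(W[...,0]-.452,W[...,1]-.262)<.03); q=W[m]; print("knob",((q.max(0)+q.min(0))/2).round(4),q.max(0)-q.min(0),m.sum())
m=(W[...,2]>.085)&(W[...,2]<.1)&(np.hypot(W[...,0]-.452,W[...,1]-.262)<.1); q=W[m]; print("top",((q.max(0)+q.min(0))/2).round(4),q.max(0)-q.min(0))
```

```text
[0.45111336 0.261728   0.19434565]
knob [0.4523 0.265  0.1194] [0.02772522 0.026766   0.00875776] 1222
top [0.452  0.2652 0.0925] [0.15453667 0.15461009 0.01495038]
```

Emit:
drive_tool --commands '[0,-0.006,0.03,0,0,0,0.05,0,0,0,0.05,0,0,0,0.05,0,0,0,0.03,0,0,0,0.02,0,0,0,0.01,0,0,0,0,0,0,0,0,0]'

```text
clock: 31.27
tcp_pos: [0.4521, 0.2648, 0.075]
orientation: [-0.0, 1.0, 0.0, 0.0]
contact_force: [-0.8, -0.4, 0.6]
grip_width: 0.0553
gripper_force: 0.0
```

Emit:
drive_tool --commands '[0,0,0,0,0,0,0,0,0,0,0,0,0,0,0,0,0,0,0,0,0,0,0,0]' --fingers 1 --newtons 60

```text
clock: 31.77
tcp_pos: [0.4522, 0.2654, 0.0756]
orientation: [-0.0, 1.0, 0.001, 0.001]
contact_force: [-1.2, -1.4, 5.7]
grip_width: 0.024
gripper_force: 58.9
```

Emit:
drive_tool --commands '[0,0,-0.02,0,0,0,-0.04,0,0,0,-0.04,0,0,0,-0.04,0,0,0,-0.04,0,0,0,-0.04,0,0,0,-0.04,0,0,0,-0.04,0,0,0,-0.04,0,0,0,-0.02,0,0,0,0,0,0,0,0,0]'

```text
clock: 32.77
tcp_pos: [0.4513, 0.265, 0.2546]
orientation: [-0.0, 1.0, 0.001, 0.0]
contact_force: [-0.1, 0.8, -3.1]
grip_width: 0.0243
gripper_force: 59.3
```

Run:
```python
from snap import *
from h import *
print(env.get_obs()["tcp_pos"])
snap("wrist","w15"); snap("side","s15"); p,d,K,T=load("s15"); W=cloud(d,K,T)
m=(np.hypot(W[...,0]-.452,W[...,1]-.265)<.1)&(W[...,2]>.1)&(W[...,2]<.27); q=W[m]; print("hood side",q.min(0),q.max(0))
lo=W[m&(W[...,2]<.195)]; print("band z vs x:",[(x0,lo[(abs(lo[:,0]-x0)<.01)][:,2].min().round(4)) for x0 in (.38,.42,.45,.48,.52) if (abs(lo[:,0]-x0)<.01).any()])
# wA/wB etc & rotor centre from the wrist view w13
p,d,K,T=load("w13"); W=cloud(d,K,T)
m=(W[...,2]>.0655)&(W[...,2]<.073)&(abs(np.hypot(W[...,0]-.527,W[...,1]+.288)-.076)<.008); q=W[m]
from scipy.optimize import least_squares
r=least_squares(lambda a:np.hypot(q[:,0]-a[0],q[:,1]-a[1])-a[2],[.527,-.288,.075],loss="soft_l1",f_scale=.002).x; print("collar",r,m.sum())
p,d,K,T=load("top0"); W=cloud(d,K,T)
m=(W[...,2]>.0655)&(W[...,2]<.073)&(abs(np.hypot(W[...,0]-.525,W[...,1]+.288)-.076)<.008); q=W[m]
r=least_squares(lambda a:np.hypot(q[:,0]-a[0],q[:,1]-a[1])-a[2],[.527,-.288,.075],loss="soft_l1",f_scale=.002).x; print("collar top",r,m.sum())
```

```text
[0.45133527 0.26501275 0.25459027]
hood side [0.36246385 0.16917935 0.17770581] [0.53669444 0.3153182  0.26999936]
band z vs x: [(0.38, np.float64(0.1781)), (0.42, np.float64(0.1791)), (0.45, np.float64(0.1788)), (0.48, np.float64(0.1778)), (0.52, np.float64(0.1784))]
collar [ 0.5262829  -0.28770244  0.0736944 ] 4689
collar top [ 0.52593723 -0.28807846  0.07382731] 645
```

Emit:
drive_tool --commands '[0.0039,0.0582,0,0,0.0039,0.0582,0,0,0.0039,0.0582,0,0,0.0039,0.0582,0,0,0.0039,0.0582,0,0,0.0039,0.0582,0,0,0.0039,0.0582,0,0,0.0039,0.0582,0,0,0.0039,0.0582,0,0,0.0039,0.0582,0,0,0.0039,0.0582,0,0,0.0039,0.0582,0,0,0.0039,0.0582,0,0,0.0039,0.0582,0,0,0.0039,0.0582,0,0,0.0039,0.0582,0,0,0.0039,0.0582,0,0,0.0039,0.0582,0,0,0.0039,0.0582,0,0,0,0,0,0]'

```text
clock: 34.53
tcp_pos: [0.4892, -0.292, 0.2528]
orientation: [0.0, 1.0, -0.001, -0.001]
contact_force: [-0.1, -0.7, -1.7]
grip_width: 0.0238
gripper_force: 59.6
```

Emit:
drive_tool --commands '[0,0,0,0,0,0,0,0,0,0,0,0]'

```text
clock: 34.78
tcp_pos: [0.4889, -0.2866, 0.2535]
orientation: [-0.001, 1.0, 0.001, -0.001]
contact_force: [-0.4, 0.7, -1.7]
grip_width: 0.0242
gripper_force: 59.6
```

Run:
```python
from snap import *
from h import *
from scipy.optimize import least_squares
print(env.get_obs()["tcp_pos"],env.get_obs()["contact_force"])
snap("side","s16"); p,d,K,T=load("s16"); W=cloud(d,K,T)
m=(np.hypot(W[...,0]-.527,W[...,1]+.288)<.1)&(W[...,2]>.179)&(W[...,2]<.22); q=W[m]; print("hood side",q.min(0),q.max(0),(q.min(0)[0]+q.max(0)[0])/2)
r=least_squares(lambda a:np.hypot(q[:,0]-a[0],q[:,1]-a[1])-.088,[.527,-.288],loss="soft_l1",f_scale=.002).x; print("hood centre",r)
```

```text
[ 0.48886354 -0.28659777  0.2535326 ] [-0.41602198  0.68782054 -1.745926  ]
hood side [ 0.47014758 -0.37656305  0.17902526] [ 0.57455566 -0.29356828  0.21999672] 0.5223516211712396
hood centre [ 0.48736258 -0.28597122]
```

Emit:
drive_tool --commands '[0.019,0.003,0,0,0.019,0,0,0,0.019,0,0,0,0.019,0,0,0,0,0,0,0,0,0,0,0,0,0,0,0]'

```text
clock: 35.42
tcp_pos: [0.5273, -0.289, 0.2541]
orientation: [-0.0, 1.0, 0.001, -0.0]
contact_force: [0.2, -0.0, -2.1]
grip_width: 0.0238
gripper_force: 59.7
```

Run:
```python
from snap import *
from h import *
from scipy.optimize import least_squares
print(env.get_obs()["tcp_pos"],env.get_obs()["contact_force"])
snap("side","s17"); p,d,K,T=load("s17"); W=cloud(d,K,T)
m=(np.hypot(W[...,0]-.527,W[...,1]+.288)<.1)&(W[...,2]>.17)&(W[...,2]<.22); q=W[m]; print("hood side",q.min(0),q.max(0),(q.min(0)[0]+q.max(0)[0])/2)
r=least_squares(lambda a:np.hypot(q[:,0]-a[0],q[:,1]-a[1])-.088,[.527,-.288],loss="soft_l1",f_scale=.002).x; print("hood centre",r)
p,d,K,T=load("s13"); W=cloud(d,K,T)
m=(W[...,2]>.0655)&(W[...,2]<.073)&(abs(np.hypot(W[...,0]-.527,W[...,1]+.288)-.076)<.008); q=W[m]
print("collar side",least_squares(lambda a:np.hypot(q[:,0]-a[0],q[:,1]-a[1])-a[2],[.527,-.288,.075],loss="soft_l1",f_scale=.002).x)
```

```text
[ 0.52726474 -0.28899682  0.25410618] [ 0.19319419 -0.00478403 -2.14318878]
hood side [ 0.44024294 -0.37977458  0.17889465] [ 0.61349984 -0.29518708  0.21999977] 0.5268713931783446
hood centre [ 0.52641042 -0.28826699]
collar side [ 0.52552911 -0.29058967  0.07372268]
```

Emit:
drive_tool --commands '[-0.001,0.002,0.02,0,0,0,0.03,0,0,0,0.03,0,0,0,0.03,0,0,0,0.03,0,0,0,0.03,0,0,0,0.02,0,0,0,0.01,0,0,0,0.006,0,0,0,0.005,0,0,0,0.005,0,0,0,0.005,0,0,0,0.005,0,0,0,0,0,0,0,0,0]'

```text
clock: 36.72
tcp_pos: [0.5269, -0.2903, 0.1415]
orientation: [0.0, 1.0, 0.001, 0.0]
contact_force: [-0.3, 0.1, -1.9]
grip_width: 0.024
gripper_force: 59.6
```

Emit:
drive_tool --commands '[0,0,0.003,0,0,0,0.002,0,0,0,0.002,0,0,0,0.001,0,0,0,0,0,0,0,0,0]'

```text
clock: 37.22
tcp_pos: [0.5269, -0.2903, 0.1376]
orientation: [0.0, 1.0, 0.001, 0.0]
contact_force: [-1.3, 0.4, 1.8]
grip_width: 0.0237
gripper_force: 60.1
```

Contact with the housing is starting. I'll release and retreat.

Emit:
drive_tool --commands '[0,0,0,0,0,0,0,0,0,0,0,0,0,0,0,0,0,0,0,0,0,0,-0.02,0,0,0,-0.04,0,0,0,-0.06,0,0,0,-0.06,0,0,0,-0.06,0,-0.02,-0.06,0,0,-0.02,-0.06,0,0,-0.02,-0.06,0,0,-0.02,-0.06,0,0,-0.02,-0.06,0,0,-0.02,-0.06,0,0,-0.02,-0.06,0,0,0,0,0,0,0,0,0,0]' --fingers -0.3

```text
clock: 38.8
tcp_pos: [0.4564, -0.0793, 0.2584]
orientation: [0.0, 1.0, 0.002, 0.001]
contact_force: [-0.4, -0.3, -0.1]
grip_width: 0.0555
gripper_force: 0.0
```

Run:
```python
from snap import *
from h import *
from scipy.optimize import least_squares
s,_,_=snap("side","s18"); t,_,_=snap("top","t18")
p,d,K,T=load("s18"); W=cloud(d,K,T)
m=(np.hypot(W[...,0]-.527,W[...,1]+.288)<.1)&(W[...,2]>.068)&(W[...,2]<.13); q=W[m]
print("hood centre",least_squares(lambda a:np.hypot(q[:,0]-a[0],q[:,1]-a[1])-.088,[.527,-.288],loss="soft_l1",f_scale=.002).x)
m=(np.hypot(W[...,0]-.527,W[...,1]+.288)<.02)&(W[...,2]>.16)&(W[...,2]<.2); print("knob top",np.percentile(W[m][:,2],[50,95,100]))
print(env.get_obs()["tcp_pos"],env.get_obs()["contact_force"])
cv2.imwrite("pics/c18.png",np.hstack([cv2.resize(s[190:430,160:400],(400,400),interpolation=2),cv2.resize(t[150:360,270:480+0],(400,400),interpolation=2)])[:,:,::-1])
```

```text
hood centre [ 0.52611752 -0.28939306]
knob top [0.17511701 0.18473391 0.18535339]
[ 0.45719197 -0.0807151   0.25816549] [-0.18481002 -0.73494716  0.06320851]
```

View pics/c18.png

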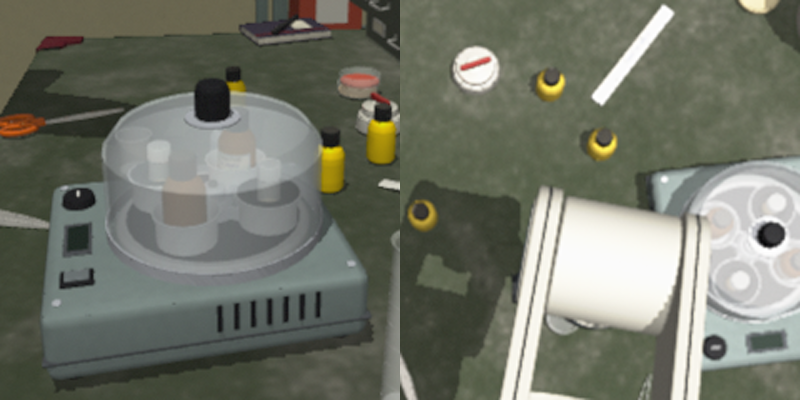

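The hood sits level around the collar. The knob top is at z 0.185 (0.184 expected) and the load stands upright inside, so I'm handing in.

```bash
python3 -c "
from rig import env
print(env.finish_job())"
```

```text
the job is handed in; nothing more can be done
None
```

The job is handed in at about 39 s of the 120: both brown bottles and both vials stand on their bucket floors, like opposite like, with the hood fully down around the collar; I never touched the white bottle or the jar, though I did not measure them again at the end.

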